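# Hang the glaze sample plate by its side slot

## Task

Take the glaze sample plate out of its grooved rack and hang it on the stand's red-headed pin: slide the plate's open side slot over the pin from the side until the end of the slot gently touches it, then lower the plate so that the pin goes fully home in the notch above the slot's end, and let go so it hangs upright and still. Do not press the plate hard against the stand, and leave the bowl, jar, mug and wooden batten where they are.

Things in the scene. Friction and masses are not known exactly. Their poses are not given: they have to be found in the camera images.
- plate: Aluminium glaze sample plate, upright in the rack's groove at the start: 90 wide (y), 115 high (z), 8 thick (x), about 0.26 kg (varies 25 %); four coloured tiles stand 4 proud low on its +x face. Origin: middle of the lower edge, mid-thickness. When hung, its axes are parallel to the stand's and its origin is 66 above the stand's origin, in y within 2 of the pin.
- plate_grip (a point): Centre of the wooden grip on top of the plate, 142 above the plate's origin. The grip is 16 thick (x), 32 wide (y), 45 high (plate z 115 to 160); pinch it from above across its thickness.
- plate_slot (a point): Middle of the slot's open mouth on the plate's +y edge (plate y 45, z 75). The slot runs level from here to its closed end at plate y -6; it is 13 high (z 68.5 to 81.5), the last 12 at the mouth flaring to about 22.
- plate_notch (a point): Top of the notch (plate y 0, z 93), where the pin bears when the plate hangs. The notch goes up from the slot's closed end, 12 wide (y -6 to 6, one wall flush with the slot's end). From pin in mid-slot to pin at the notch's top the plate comes down 14.
- stand: Fixed wooden stand; origin: centre of the underside of its 140 x 140 x 18 base on the table. An upright board 120 wide (y), 20 thick, stands at x -44 to -24, top at z 170; on its +x face a block carries the pin. Pressing the plate on the stand with more than 25 N is too hard.
- stand_rail (a point): Middle of the pin's range, on the stand at x 0, y 0, z 155. The 8 mm pin points along the stand's +x at this height, bare from x -10 to 10, then a red head 18 across, 5 thick. It is clamped rigidly anywhere from y -40 to 40: not measured, see or feel it. The head does not pass the slot: the plate, centred at x 0, must come in along the stand's +y.
- rack: Fixed wooden block 80 (x) x 130 (y) x 32 high, origin centre of its underside on the table, with an 11 wide, 24 deep groove along its y in which the plate stands: plate origin 8 above the rack's origin, axes parallel to the rack's.
- bowl: Red plastic bowl, 120 across, 55 high, bystander; origin centre of underside.
- jar: Brown lidded jar, 60 across, 90 high, bystander; origin centre of underside.
- mug: Blue mug, 74 across, 85 high, handle at its +y, bystander; origin centre of underside.
- batten: Wooden rolling batten 30 (x) x 260 (y) x 12, bystander lying on the table; origin centre of underside.
There are look-alikes about, which are no part of the job. There is more than one size of the plate; the job needs the smaller.

How it is judged:
By the outcome, as a careful person would: the job done as asked, in the order asked, and still so for the second after the job is handed in, with the robot touching nothing.
It also fails if it takes over 54 s, if anything falls off the work surface, if the arm or the gripper's body presses on something with over 40 N, if the wrist force passes 120 N, or if a joint passes its speed limit or range.

## Robot

A 6-joint arm with a two-finger parallel gripper is mounted at the origin on the work surface. World frame = base frame: x ahead of the robot, y to its left, z up, the work surface at z = 0. Lengths are in m, angles in degrees, forces in N, time in s.
With the tool pointing down it reaches from about 0.25 to 0.725 m from the base axis. Payload 9.7 kg.
Tool frame: the origin (TCP) lies at the very end of the fingers, on their centre line; the grasp point (between the pads) lies grasp_offset behind it (grasp_offset is the distance from the TCP to the grasp point, in m); z points along the fingers, y is the line along which they close (so a half turn about z gives the same grasp; the last joint's range is limited). The gripper opens to 85 mm and grips with 20 to 120 N. Pads are 22 mm wide; open, the fingers measure 114 mm over their backs; the gripper's body (76 mm by 85 mm) begins 54 mm behind the grasp point. The pads swing forward as they close: fully open they stand 13 mm farther back than shut.
Start: joints at [70.531, 4.979, 10.078, 95.1, 0, 90], TCP at [0.183, 0.519, 0.231] pointing down, gripper open.
Joint ranges: [-179.16, 179.16], [-48.56, 103.87], [-65.8, 70.77], [-126.05, 130.52], [-82.76, 87.17], [-180, 180]. Speed limits (degrees/s): [127.2, 127.2, 147.25, 180, 180, 180].

## Interface

Orientations are given as [roll, pitch, yaw] about the fixed x, y, z axes, in that order (R = Rz(yaw) Ry(pitch) Rx(roll)).
In Python, from workcell import get_obs, camera, calibration, job_done, recognise, cut_out, mark_of, grasp_offset gives the robot as it stands.
- The arm moves only by the tool servo_tool, never from a script. Its argument "moves" is a list of rows, each a list of 3 entries, a list of its own where there are three numbers: the turn, a rotation vector about the tool's x, y, z in degrees, then the shift along the tool's x, y, z in m, then the opening in per cent of the stroke, from 0 (shut) to 100 (fully open). In form: [[[ax, ay, az], [x, y, z], claw], ...]. A call has 1 to 12 rows; each row shifts and turns the commanded pose from where the row before left it, along the tool's axes as they then stand; what a row does not reach is not made up. A row lasts 1/10 s, in which the tool goes at most 50 mm and 8.59 degrees, less where a joint would pass 70% of its speed; a pose out of reach is approached as far as the arm can. A call is refused whole if a number of a shift passes 0.05 or a number of a turn 8.59, either way. A call with a gripper value outside its range is refused whole. The fingers move at their own pace and stop on an object; "force" is the grip in N (left out, the last holds). Time passes only in rows, so rows that do not move let the fingers close. It gives the time, the measured TCP pose, the force, the opening and the grip force at its end, in the units of the state.
- get_obs(): the state, without advancing time (a new reading comes with each control period).
- camera(name): name is "scene" or "top"; returns (picture, depth): 384x512x3 uint8, red, green, blue; 384x512 float32, m along the optical axis (not along the pixel's ray), 0 where there is no reading.
- calibration(name): a dict with "camera_matrix" (3x3 intrinsics, pixels), "R" (3x3) and "t" (3): a world point X has camera coordinates R X + t. Camera axes: x right, y down, z forward; pixel columns grow to the right and rows downward; lengths in m; the calibration is good to about 2 mm. A picture is of the moment at which its call begins. calibration takes no time and is no camera call.
- job_done(): hands the job in; it is judged then, once.
Trained networks look in the newest picture that a camera, given by its name, has taken for a name from the list of things; names that differ only in an ending like _2 or _b are one class to them, and where a whole thing is asked for, a point or a joint stands for the part that bears it (a point fixed in the world has none). Each returns a list of dicts, best first, with "score" (0 to 1); they miss things now and then, are a little off and sometimes report something else, mostly with a low value. They report only what shows in the picture. A call takes as long as a camera call. They do not tell look-alikes from the thing itself.
- recognise(name, camera): "xyz" ([x, y, z] in m, in the coordinates of the camera as it stood for that picture, good to about 4 mm: the middle of the surface that is visible of it).
- cut_out(name, camera): "mask" (384x512 bool, what is visible of it).
- mark_of(name, camera): "xyz" ([x, y, z] in m, in the coordinates of the camera as it stood for that picture, good to about 4 mm: a listed point, or the origin of a listed thing).
The state is a dict: "time": time; "q": joint angles; "qd": joint speeds; "joint_efforts": joint torques, N m; "ee_pos": TCP position; "tcp_rot": TCP orientation; "wrist_force": force on the tool from outside, world axes, zero at the start; "torque": the same for the moment, N m; "opening": finger opening in m; "grasp_force": force on a finger pad.
Only numpy, scipy, OpenCV 4.12 (cv2) and the standard library are available. Lean on these libraries where they do the work, as an engineer would, in place of code of your own. Each camera call takes 0.05 s, during which the arm holds its last target. There are 200 camera calls.

## Working session

There is one attempt and no reset: what is moved stays moved. The work goes in short steps, Python scripts to look and compute and a tool call to move; the robot and the scene stay as the last step left them, time stands still between calls to the robot, and variables do not carry over. Pictures are saved under pics/ and viewed, at most 10 in all, crops included, and the job is handed in when it is done.

Besides the shell and the picture viewer there is one more tool, called after ">>>" by a JSON object that holds its "fn" and its "kwargs", one argument or row to a line. servo_tool: Moves the arm, as the interface text tells. Its arguments: {"type":"object","properties":{"moves":{"type":"array"},"force":{"type":"number"}},"required":["moves"]}

```bash
mkdir -p pics; ls; cat > h.py <<'E'
import numpy as np,cv2
from workcell import *
def w(p,c):
    k=calibration(c);return np.array(k["R"]).T@(np.array(p)-np.array(k["t"]))
def cloud(d,c):
    k=calibration(c);K=np.array(k["camera_matrix"]);v,u=np.mgrid[:384,:512]
    P=np.dstack([(u-K[0,2])/K[0,0]*d,(v-K[1,2])/K[1,1]*d,d])
    return (P-np.array(k["t"]))@np.array(k["R"])
def px(X,c):
    k=calibration(c);q=np.array(k["camera_matrix"])@(np.array(k["R"])@np.array(X)+np.array(k["t"]));return (q[:2]/q[2]).round(0)
E
python3 - <<'E'
from h import *
ims=[]
for c in("scene","top"):
    p,d=camera(c);ims.append(p);np.save(c+"_d.npy",d);cv2.imwrite(f"{c}0.png",p[...,::-1])
    for n in("plate","plate_grip","plate_slot","stand","stand_rail","rack","bowl","jar","mug","batten"):
        for r in mark_of(n,c)[:4]:
            X=w(r["xyz"],c);print(c,n,round(r["score"],2),X.round(3),px(X,c))
    cv2.imwrite(f"pics/{c}0.png",cv2.resize(p[...,::-1],(800,600)))
o=get_obs();print(o,grasp_offset)
E
```

```text
pics
scene plate 0.91 [ 0.405 -0.156 -0.003] [187. 197.]
scene plate 0.67 [ 0.576 -0.194  0.012] [220. 238.]
scene plate_grip 0.8 [ 0.406 -0.161  0.187] [174. 151.]
scene plate_grip 0.73 [ 0.574 -0.196  0.15 ] [214. 206.]
scene plate_slot 0.88 [ 0.567 -0.152  0.08 ] [227. 210.]
scene plate_slot 0.8 [ 0.462 -0.181  0.095] [189. 191.]
scene stand 0.87 [ 0.518  0.122 -0.002] [280. 163.]
scene stand_rail 0.67 [0.524 0.117 0.158] [284. 125.]
scene stand_rail 0.66 [ 0.575 -0.197  0.102] [215. 219.]
scene rack 0.94 [ 0.574 -0.19  -0.004] [220. 240.]
scene bowl 0.46 [0.522 0.12  0.16 ] [284. 123.]
scene jar 0.75 [ 0.778 -0.062 -0.001] [313. 253.]
scene mug 0.9 [0.771 0.187 0.001] [363. 193.]
scene batten 0.59 [ 0.534 -0.41  -0.001] [142. 289.]
top plate 0.94 [ 0.579 -0.2    0.01 ] [285. 193.]
top plate 0.82 [ 0.413 -0.162  0.002] [273. 257.]
top plate_grip 0.7 [ 0.579 -0.196  0.154] [289. 185.]
top plate_grip 0.65 [ 0.572 -0.15   0.085] [268. 193.]
top plate_grip 0.57 [ 0.411 -0.158  0.187] [276. 261.]
top plate_slot 0.81 [ 0.574 -0.149  0.086] [267. 192.]
top plate_slot 0.67 [ 0.468 -0.179 
[... 485 characters left out ...]
08 -0.001] [364. 209.]
{'time': 1.1, 'q': array([ 7.05306169e+01,  4.97786496e+00,  1.00773649e+01,  9.51004005e+01,
       -7.65075584e-04,  9.00019885e+01]), 'qd': array([ 0.05858513,  0.11683147, -0.01943825,  0.05051898,  0.02909231,
       -0.04675753]), 'joint_efforts': array([-9.11257866e-04, -5.20108330e+01,  4.64865053e+01,  1.67152524e-03,
       -1.17855609e-05,  3.13019797e-06]), 'ee_pos': array([0.18331477, 0.51853397, 0.23128647]), 'tcp_rot': array([-1.79999100e+02,  7.65106834e-04,  1.60528628e+02]), 'wrist_force': array([-0.1950905 ,  0.04119065, -0.41953031]), 'torque': array([ 0.0125051 ,  0.0175775 , -0.05380801]), 'grasp_force': 0.0, 'opening': 0.08488287039968331} 0.0187
```

View pics/scene0.png

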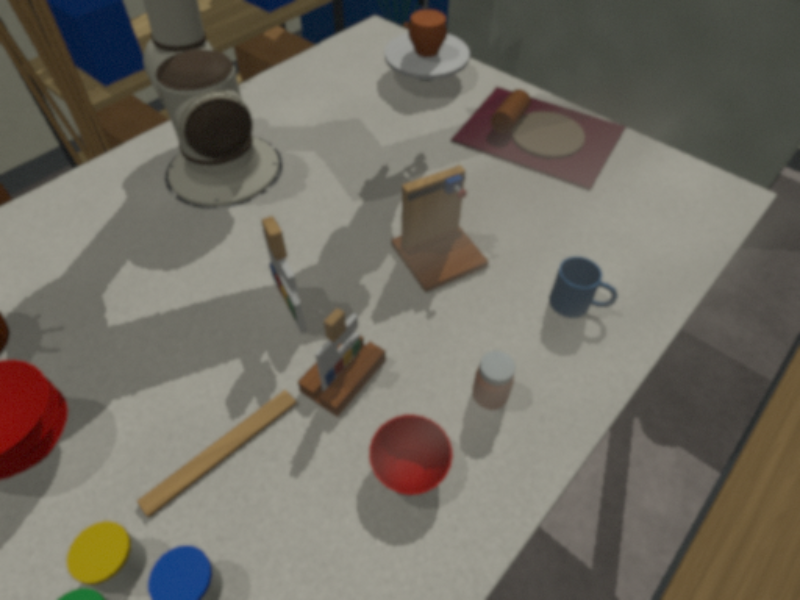

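View pics/top0.png

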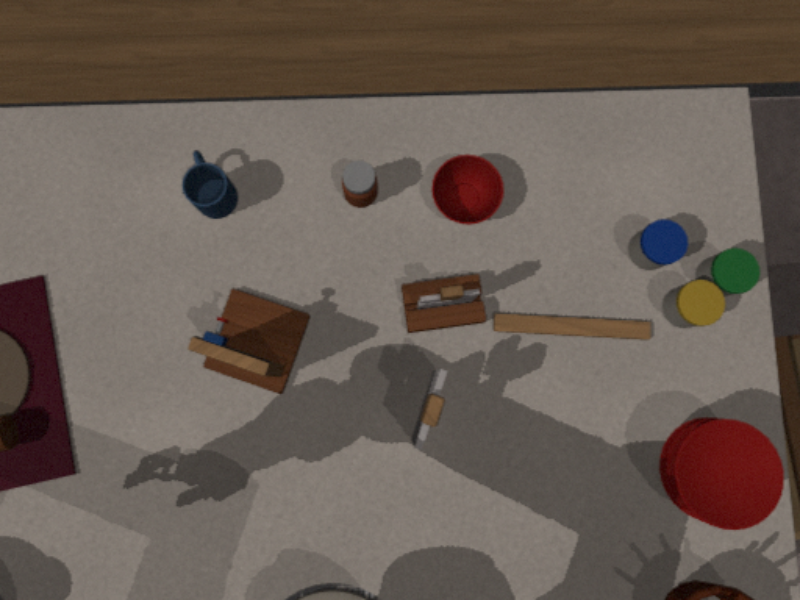

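The wanted plate could be confused with two things. One is the small plate in the rack, at top-picture (446,298) and scene (340,350). The other is the large free-standing plate, at top (430,405) and scene (280,260). Its grip is at about z 0.187, against 0.152 for the rack plate. The description (in the rack, smaller, grip 8+142 = 150 up) fits the rack plate. The stand is at top (255,340), with the red pin head at about (222,320). I'll check the choice in a crop and measure.

```bash
python3 - <<'E'
from h import *
P={};I={}
for c in("top","scene"):
    I[c]=cv2.imread(c+"0.png")[...,::-1].astype(int);P[c]=cloud(np.load(c+"_d.npy"),c)
def rect(c,lo,hi,name):
    X=P[c].reshape(-1,3);m=((X>lo)&(X<hi)).all(1);X=X[m]
    r=cv2.minAreaRect((X[:,:2]*1000).astype(np.float32));print(c,name,m.sum(),"mean",X.mean(0).round(4),"rect",np.round(r[0],1),np.round(r[1],1),round(r[2],1),"zmax",X[:,2].max().round(4), np.median(X[:,2]).round(4))
for c in P:
    rect(c,[.53,-.26,.155],[.63,-.14,.2],"griptop")
    rect(c,[.53,-.26,.110],[.63,-.14,.130],"platetop")
    rect(c,[.51,-.29,.027],[.65,-.11,.037],"racktop")
    rect(c,[.42,.0,.164],[.62,.23,.19],"boardtop")
    rect(c,[.40,.0,.014],[.65,.25,.022],"base")
    # red head
    X=P[c];p=I[c];m=(p[...,0]>1.6*p[...,1])&(p[...,0]>1.6*p[...,2])&(p[...,0]>60)&((X>[.42,0,.10])&(X<[.65,.25,.2])).all(2)
    print(c,"red",m.sum(),np.argwhere(m).mean(0),X[m].mean(0).round(4),X[m].min(0).round(4),X[m].max(0).round(4))
    b=(p[...,2]>1.4*p[...,0])&((X>[.42,0,.10])&(X<[.65,.25,.2])).all(2)
    print(c,"blue block",b.sum(),X[b].mean(0).round(4),X[b].min(0).round(4),X[b].max(0).round(4))
s=cv2.imread("scene0.png");t=cv2.imread("top0.png")
a=cv2.resize(s[120:270,150:350],(800,600),interpolation=2)
b=cv2.resize(t[175:265,110:310],None,fx=2,fy=2)
a=cv2.resize(s[100:265,150:350],(600,495),interpolation=2);b=cv2.resize(t[170:270,110:310],(400,200))
a=np.vstack([cv2.resize(s[100:265,160:330],(400,388)),b]);cv2.imwrite("pics/c1.png",a)
E
```

```text
top griptop 106 mean [ 0.5759 -0.196   0.168 ] rect [ 576.5 -196.1] [16.3 31.1] 5.3 zmax 0.1729 0.1688
top platetop 92 mean [ 0.576  -0.195   0.1233] rect [ 576.7 -196.3] [ 8.3 89.2] 6.3 zmax 0.1277 0.1242
top racktop 1109 mean [ 0.5735 -0.193   0.0331] rect [ 576.6 -195.1] [ 80.2 130.5] 6.2 zmax 0.037 0.0331
top boardtop 580 mean [0.4952 0.1321 0.1706] rect [508.4 123. ] [119.8  57.8] 69.6 zmax 0.1772 0.1708
top base 1875 mean [0.5301 0.1102 0.0189] rect [522.9 117.6] [140.6 139.9] 69.6 zmax 0.022 0.019
top red 16 [204.0625 142.    ] [0.5442 0.1409 0.1635] [0.5419 0.1323 0.1606] [0.5471 0.1484 0.1668]
top blue block 83 [0.5159 0.1504 0.1683] [0.5075 0.1356 0.1568] [0.5264 0.1671 0.1724]
scene griptop 120 mean [ 0.5782 -0.1987  0.1651] rect [ 576.5 -197.2] [15.8 31.8] 3.3 zmax 0.1701 0.1665
scene platetop 165 mean [ 0.5784 -0.2012  0.1198] rect [ 577.6 -196.5] [13.5 90.5] 6.0 zmax 0.13 0.1212
scene racktop 850 mean [ 0.59   -0.205   0.0314] rect [ 575.  -195.1] [ 82.1 130.4] 6.6 zmax 0.0368 0.0315
scene boardtop 298 mean [0.4942 0.1286 0.1688] rect [506.8 123. ] [120.6  57.2] 69.9 zmax 0.1732 0.1691
scene base 1116 mean [0.5418 0.1037 0.0177] rect [522.5 116.6] [140.  140.6] 69.9 zmax 0.022 0.0178<stdin>:16: RuntimeWarning: Mean of empty slice.
  ret = um.true_divide(
Traceback (most recent call last):
ValueError: zero-size array to reduction operation minimum which has no identity
```

```bash
python3 - <<'E'
from h import *
S=np.array([.5227,.117]);th=np.radians(-20.2);A=np.array([[np.cos(th),-np.sin(th)],[np.sin(th),np.cos(th)]])
for c in("top","scene"):
    p=cv2.imread(c+"0.png")[...,::-1].astype(int);X=cloud(np.load(c+"_d.npy"),c)
    near=((X>[.42,0,.10])&(X<[.65,.25,.2])).all(2)
    for n,m in(("red",(p[...,0]>1.3*p[...,1])&(p[...,0]>1.4*p[...,2])),("blue",(p[...,2]>1.25*p[...,0]))):
        m=m&near;Y=X[m].copy();Y[:,:2]=(Y[:,:2]-S)@A
        if n=="red":
            k=Y[:,0]>-.005;Y=Y[k]
        print(c,n,len(Y),*( [np.percentile(Y,[0,10,50,90,100],axis=0).round(4)] if len(Y) else []))
s=cv2.imread("scene0.png");t=cv2.imread("top0.png")
a=np.vstack([cv2.resize(s[100:265,160:330],(400,388)),cv2.resize(t[170:270,110:310],(400,200))]);cv2.imwrite("pics/c1.png",a)
E
```

```text
top red 21 [[-0.0008  0.021   0.154 ]
 [ 0.0085  0.0236  0.1602]
 [ 0.0114  0.0275  0.1627]
 [ 0.0135  0.0349  0.1655]
 [ 0.0143  0.0379  0.1668]]
top blue 86 [[-0.0249  0.0152  0.1568]
 [-0.0232  0.0164  0.1662]
 [-0.0178  0.029   0.1686]
 [-0.0126  0.0416  0.1712]
 [-0.0114  0.0457  0.1725]]
scene red 4 [[0.01   0.0269 0.1577]
 [0.0102 0.0277 0.1591]
 [0.0116 0.0302 0.1626]
 [0.0138 0.0323 0.1635]
 [0.0142 0.0329 0.1638]]
scene blue 32 [[-0.0245  0.0163  0.1649]
 [-0.0213  0.0189  0.1658]
 [-0.0164  0.029   0.1671]
 [-0.0128  0.04    0.1688]
 [-0.0099  0.0441  0.1692]]
```

View pics/c1.png

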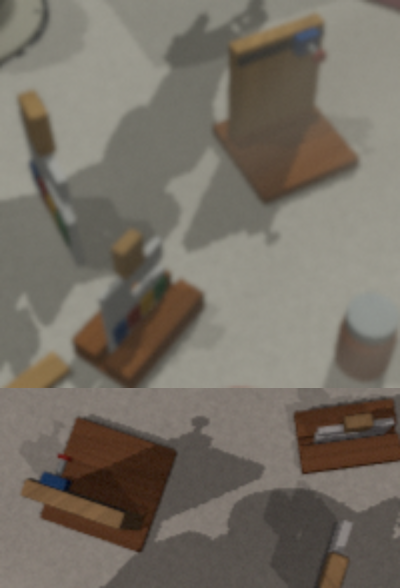

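The crop confirms it: the small plate with the tiles is in the rack, the large one stands free to its left, and the red head is near the stand's +y end, at about stand y 0.029.

>>> {"fn": "servo_tool", "kwargs": {
  "moves": [
    [[0,0,8.04],[0,0,-0.009],100],
    [[0,0,8.04],[0,0,-0.009],100],
    [[0,0,8.04],[0,0,-0.009],100],
    [[0,0,8.04],[0,0,-0.009],100],
    [[0,0,8.04],[0,0,-0.009],100],
    [[0,0,8.04],[0,0,-0.009],100],
    [[0,0,8.04],[0,0,-0.009],100],
    [[0,0,8.04],[0,0,-0.009],100]
  ]
}}

```text
time: 1.9
ee_pos: [0.1833, 0.5185, 0.3037]
tcp_rot: [180.0, -0.0, 95.9]
wrist_force: [-0.3, 0.3, -1.0]
opening: 0.0854
grasp_force: 0.0
```

```bash
cat > go.py <<'E'
import sys
from h import *
from scipy.spatial.transform import Rotation as Ro
def delta(pos,yaw):
    o=get_obs();R=Ro.from_euler("xyz",o["tcp_rot"],degrees=True);T=Ro.from_euler("xyz",[180,0,yaw],degrees=True)
    print("t",round(o["time"],2),"pos",o["ee_pos"].round(4),"rot",o["tcp_rot"].round(2),"F",o["wrist_force"].round(2),"op",round(o["opening"],4),"gf",round(o["grasp_force"],1),"q",o["q"].round(0))
    print("shift",R.inv().apply(np.array(pos)-o["ee_pos"]).round(4),"turn",(R.inv()*T).as_rotvec(degrees=True).round(2))
    return o
if __name__=="__main__":
    a=list(map(float,sys.argv[1:]));delta(a[:3],a[3])
E
python3 go.py .5765 -.1962 .25 96.2
```

```text
t 1.9 pos [0.1833 0.5185 0.3037] rot [180.    -0.    95.88] F [-0.27  0.34 -0.99] op 0.0854 gf 0.0 q [ 71.   7.  21. 104.  -0. 155.]
shift [-0.7513  0.3179  0.0537] turn [ 0.   -0.   -0.32]
```

>>> {"fn": "servo_tool", "kwargs": {
  "moves": [
    [[0,0,-0.3],[-0.0313,0.0132,0],100],
    [[0,0,0],[-0.0313,0.0132,0],100],
    [[0,0,0],[-0.0313,0.0132,0],100],
    [[0,0,0],[-0.0313,0.0132,0],100],
    [[0,0,0],[-0.0313,0.0132,0],100],
    [[0,0,0],[-0.0313,0.0132,0],100],
    [[0,0,0],[-0.0313,0.0132,0],100],
    [[0,0,0],[-0.0313,0.0132,0],100],
    [[0,0,0],[-0.0313,0.0132,0],100],
    [[0,0,0],[-0.0313,0.0132,0],100],
    [[0,0,0],[-0.0313,0.0132,0],100],
    [[0,0,0],[-0.0313,0.0132,0],100]
  ]
}}

```text
time: 3.1
ee_pos: [0.3836, 0.1619, 0.3035]
tcp_rot: [180.0, -0.0, 96.5]
wrist_force: [-0.8, 0.8, 0.0]
opening: 0.0853
grasp_force: 0.0
```

>>> {"fn": "servo_tool", "kwargs": {
  "moves": [
    [[0,0,0],[-0.0313,0.0132,0],100],
    [[0,0,0],[-0.0313,0.0132,0],100],
    [[0,0,0],[-0.0313,0.0132,0],100],
    [[0,0,0],[-0.0313,0.0132,0],100],
    [[0,0,0],[-0.0313,0.0132,0],100],
    [[0,0,0],[-0.0313,0.0132,0],100],
    [[0,0,0],[-0.0313,0.0132,0],100],
    [[0,0,0],[-0.0313,0.0132,0],100],
    [[0,0,0],[-0.0313,0.0132,0],100],
    [[0,0,0],[-0.0313,0.0132,0],100],
    [[0,0,0],[-0.0313,0.0132,0],100],
    [[0,0,0],[-0.0313,0.0132,0],100]
  ]
}}

```text
time: 4.3
ee_pos: [0.5836, -0.1933, 0.3033]
tcp_rot: [180.0, 0.0, 96.5]
wrist_force: [0.0, 0.0, 1.1]
opening: 0.0853
grasp_force: 0.0
```

```bash
python3 go.py .5765 -.1962 .133 96.2
```

```text
t 4.3 pos [ 0.5836 -0.1933  0.3033] rot [179.99   0.    96.5 ] F [0.   0.03 1.1 ] op 0.0853 gf 0.0 q [-18.  17.  32. 105.   0.  65.]
shift [-0.002  -0.0074  0.1703] turn [0.01 0.   0.3 ]
```

>>> {"fn": "servo_tool", "kwargs": {
  "moves": [
    [[0,0,0.3],[-0.002,-0.0074,0.015],100],
    [[0,0,0],[0,0,0.025],100],
    [[0,0,0],[0,0,0.025],100],
    [[0,0,0],[0,0,0.025],100],
    [[0,0,0],[0,0,0.025],100],
    [[0,0,0],[0,0,0.02],100],
    [[0,0,0],[0,0,0.02],100],
    [[0,0,0],[0,0,0.015],100],
    [[0,0,0],[0,0,0],100]
  ]
}}

```text
time: 5.2
ee_pos: [0.575, -0.1945, 0.131]
tcp_rot: [-179.8, -0.1, 96.2]
wrist_force: [-0.2, -0.5, -0.6]
opening: 0.0857
grasp_force: 0.0
```

```bash
python3 go.py .5765 -.1962 .132 96.2; python3 - <<'E'
from h import *
p,d=camera("scene");print([ (round(r["score"],2),w(r["xyz"],"scene").round(3)) for r in mark_of("plate_grip","scene")[:3]])
cv2.imwrite("pics/g1.png",cv2.resize(p[100:250,140:340,::-1],(800,600)))
E
```

```text
t 5.2 pos [ 0.575  -0.1945  0.131 ] rot [-1.7982e+02 -8.0000e-02  9.6210e+01] F [-0.25 -0.54 -0.56] op 0.0857 gf 0.0 q [-19.  12.   7.  85.   0.  65.]
shift [-0.0019  0.0013 -0.001 ] turn [-0.18 -0.08  0.01]
[(0.98, array([ 0.404, -0.161,  0.185])), (0.56, array([ 0.575, -0.194,  0.151]))]
```

View pics/g1.png

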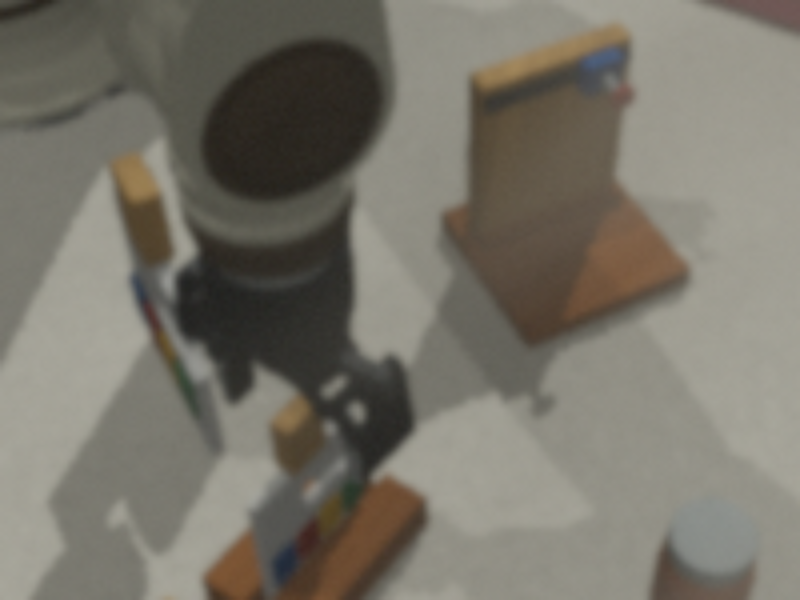

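The view shows the fingers (tips at about (235,400) and (370,470)) straddling the grip at (297,435). I'll close now.

>>> {"fn": "servo_tool", "kwargs": {
  "moves": [
    [[0,0,0],[-0.002,0.0013,0],60],
    [[0,0,0],[0,0,0],30],
    [[0,0,0],[0,0,0],10],
    [[0,0,0],[0,0,0],10],
    [[0,0,0],[0,0,0],0],
    [[0,0,0],[0,0,0],0],
    [[0,0,0],[0,0,0],0]
  ],
  "force": 50
}}

```text
time: 6.0
ee_pos: [0.5774, -0.1967, 0.1336]
tcp_rot: [180.0, 0.0, 96.2]
wrist_force: [-2.2, 0.1, 3.6]
opening: 0.0155
grasp_force: 50.0
```

```bash
python3 go.py .5765 -.1962 .132 96.2
```

```text
t 6.0 pos [ 0.5774 -0.1967  0.1336] rot [1.7999e+02 2.0000e-02 9.6210e+01] F [-2.24  0.13  3.58] op 0.0155 gf 50.0 q [-19.  12.   8.  85.  -0.  65.]
shift [ 0.0006 -0.0008  0.0016] turn [0.01 0.02 0.01]
```

>>> {"fn": "servo_tool", "kwargs": {
  "moves": [
    [[0,0,0],[0,0,-0.005],0],
    [[0,0,0],[0,0,-0.01],0],
    [[0,0,0],[0,0,-0.015],0],
    [[0,0,0],[0,0,-0.015],0],
    [[0,0,0],[0,0,-0.015],0],
    [[0,0,0],[0,0,-0.015],0],
    [[0,0,0],[0,0,-0.015],0],
    [[0,0,0],[0,0,0],0],
    [[0,0,0],[0,0,0],0]
  ]
}}

```text
time: 6.9
ee_pos: [0.5777, -0.1967, 0.2233]
tcp_rot: [180.0, 0.0, 96.2]
wrist_force: [0.1, -0.2, -2.8]
opening: 0.0154
grasp_force: 49.3
```

```bash
python3 go.py .5020 .0607 .22 96.2
```

```text
t 6.9 pos [ 0.5777 -0.1967  0.2233] rot [1.7998e+02 1.0000e-02 9.6210e+01] F [ 0.09 -0.22 -2.81] op 0.0154 gf 49.3 q [-19.  13.  19.  95.   0.  65.]
shift [ 0.2641 -0.0474  0.0032] turn [0.02 0.01 0.01]
```

>>> {"fn": "servo_tool", "kwargs": {
  "moves": [
    [[0,0,4.4],[0,0,0],0],
    [[0,0,4.4],[0,0,0],0],
    [[0,0,4.4],[0,0,0],0],
    [[0,0,4.4],[0,0,0],0],
    [[0,0,4.4],[0,0,0],0],
    [[0,0,4.4],[0,0,0],0],
    [[0,0,0],[0,0,0],0]
  ]
}}

```text
time: 7.6
ee_pos: [0.5772, -0.1965, 0.2222]
tcp_rot: [-179.9, 0.0, 69.8]
wrist_force: [-0.1, -0.3, -2.6]
opening: 0.0154
grasp_force: 49.3
```

```bash
python3 go.py .5020 .0607 .2056 69.8
```

```text
t 7.6 pos [ 0.5772 -0.1965  0.2222] rot [-179.91    0.     69.75] F [-0.09 -0.3  -2.57] op 0.0154 gf 49.3 q [-19.  13.  19.  95.   0.  91.]
shift [ 0.2153 -0.1596  0.0168] turn [-0.09  0.   -0.05]
```

>>> {"fn": "servo_tool", "kwargs": {
  "moves": [
    [[0,0,0],[0.01,-0.0085,0],0],
    [[0,0,0],[0.02,-0.0151,0],0],
    [[0,0,0],[0.02,-0.0151,0],0],
    [[0,0,0],[0.02,-0.0151,0],0],
    [[0,0,0],[0.02,-0.0151,0],0],
    [[0,0,0],[0.02,-0.0151,0],0],
    [[0,0,0],[0.02,-0.0151,0],0],
    [[0,0,0],[0.02,-0.0151,0],0],
    [[0,0,0],[0.02,-0.0151,0],0],
    [[0,0,0],[0.02,-0.0151,0],0],
    [[0,0,0],[0.015,-0.0105,0.008],0],
    [[0,0,0],[0.01,-0.005,0.008],0]
  ]
}}

```text
time: 8.8
ee_pos: [0.5007, 0.062, 0.2071]
tcp_rot: [180.0, -0.0, 70.0]
wrist_force: [0.2, -0.7, -1.9]
opening: 0.0154
grasp_force: 49.4
```

>>> {"fn": "servo_tool", "kwargs": {
  "moves": [
    [[0,0,0],[0,0,0],0],
    [[0,0,0],[0,0,0],0],
    [[0,0,0],[0,0,0],0]
  ]
}}

```text
time: 9.1
ee_pos: [0.5018, 0.0597, 0.2075]
tcp_rot: [180.0, 0.0, 69.8]
wrist_force: [-0.3, 0.5, -1.5]
opening: 0.0156
grasp_force: 49.4
```

```bash
cat > st.py <<'E'
from h import *
S=np.array([.5227,.117]);th=np.radians(-20.2);A=np.array([[np.cos(th),-np.sin(th)],[np.sin(th),np.cos(th)]])
o=get_obs();e=o["ee_pos"]
print("t",round(o["time"],2),"TCP stand xy mm",(((e[:2]-S)@A)*1000).round(2),"plate z",round((e[2]-.1256)*1000,2),"F stand",((o["wrist_force"][:2])@A).round(2),o["wrist_force"][2].round(2),"T",o["torque"].round(3),o["tcp_rot"].round(2))
E
python3 st.py; python3 go.py .5020 .0607 .2056 69.8
python3 - <<'E'
from h import *
from st import S,A
for c in("top","scene"):
    p,d=camera(c);X=cloud(d,c);Y=X.copy();Y[...,:2]=(X[...,:2]-S)@A
    cv2.imwrite(c+"1.png",p[...,::-1]);np.save(c+"1_d.npy",d)
    for n,lo,hi in(("top edge",[-.02,-.12,.186],[.03,0.02,.205]),("body",[-.018,-.12,.085],[.03,.03,.19]),("slot end",[-.018,-.03,.085],[.03,.03,.2])):
        m=((Y>lo)&(Y<hi)).all(2);Z=Y[m]*1000
        print(c,n,len(Z),*([np.percentile(Z,[2,50,98],axis=0).round(1).tolist()] if len(Z) else []))
    if c=="scene": cv2.imwrite("pics/a1.png",cv2.resize(p[70:220,180:380,::-1],(800,600)))
E
```

```text
t 9.1 TCP stand xy mm [  0.13 -60.96] plate z 81.89 F stand [-0.42  0.41] -1.52 T [ 0.012 -0.02  -0.002] [179.99   0.    69.79]
t 9.1 pos [0.5018 0.0597 0.2075] rot [179.99   0.    69.79] F [-0.26  0.53 -1.52] op 0.0156 gf 49.4 q [  7.  -2.   1.  92.  -0. 117.]
shift [ 0.001  -0.0001  0.0019] turn [ 0.01  0.   -0.01]
t 9.1 TCP stand xy mm [  0.13 -60.96] plate z 81.89 F stand [-0.42  0.41] -1.52 T [ 0.012 -0.02  -0.002] [179.99   0.    69.79]
top top edge 55 [[-2.1, -104.8, 192.3], [2.0, -90.3, 198.5], [5.6, -76.0, 201.6]]
top body 45 [[-2.5, -105.4, 91.2], [5.4, -102.0, 138.7], [9.1, -69.2, 185.0]]
top slot end 0
scene top edge 155 [[-2.9, -105.2, 186.3], [4.0, -69.4, 194.6], [8.5, -17.9, 203.0]]
scene body 886 [[-13.4, -105.6, 87.4], [4.4, -60.8, 141.8], [9.9, 26.3, 188.0]]
scene slot end 201 [[-16.3, -29.6, 90.8], [3.7, -20.0, 152.6], [13.0, 28.6, 197.2]]
```

View pics/a1.png

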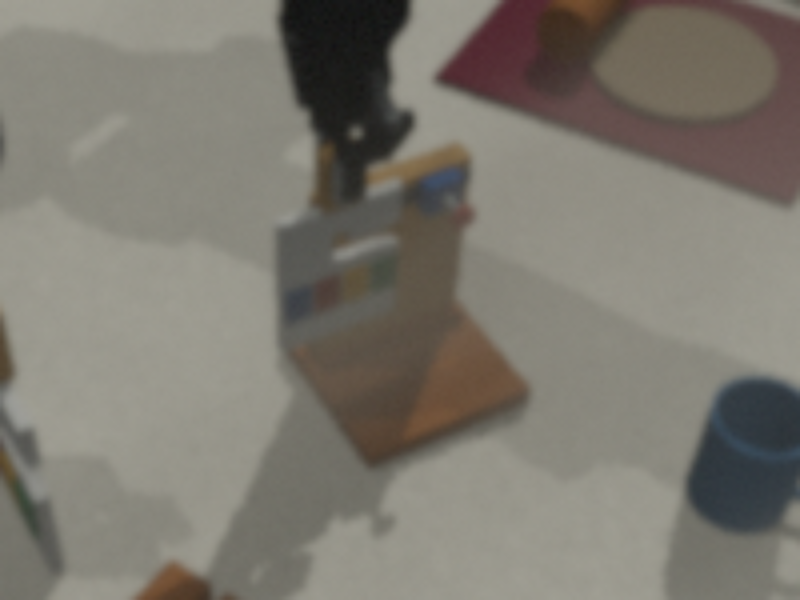

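The plate hangs level in the gripper at about (340,260), with the slot mouth facing the pin (head at (462,215)). It's about 2 mm high, so I'll lower it slightly and slide in.

>>> {"fn": "servo_tool", "kwargs": {
  "moves": [
    [[0,0,0],[0.008,0,0.002],0],
    [[0,0,0],[0.01,0,0],0],
    [[0,0,0],[0.01,0,0],0],
    [[0,0,0],[0.007,0,0],0],
    [[0,0,0],[0,0,0],0],
    [[0,0,0],[0,0,0],0]
  ]
}}

```text
time: 9.8
ee_pos: [0.5137, 0.0935, 0.2052]
tcp_rot: [-180.0, 0.0, 69.9]
wrist_force: [0.1, -0.8, -1.6]
opening: 0.0154
grasp_force: 49.4
```

```bash
python3 st.py
```

```text
t 9.8 TCP stand xy mm [ -0.35 -25.17] plate z 79.59 F stand [ 0.32 -0.7 ] -1.63 T [-0.024 -0.021  0.015] [-1.7999e+02  1.0000e-02  6.9860e+01]
```

>>> {"fn": "servo_tool", "kwargs": {
  "moves": [
    [[0,0,0],[0.004,0,0],0],
    [[0,0,0],[0.004,0,0],0],
    [[0,0,0],[0.004,0,0],0],
    [[0,0,0],[0.004,0,0],0],
    [[0,0,0],[0.004,0,0],0],
    [[0,0,0],[0,0,0],0]
  ]
}}

```text
time: 10.4
ee_pos: [0.5207, 0.1124, 0.2052]
tcp_rot: [-180.0, 0.0, 69.8]
wrist_force: [0.1, -0.1, -2.2]
opening: 0.0154
grasp_force: 49.4
```

```bash
python3 st.py
```

```text
t 10.4 TCP stand xy mm [-0.28 -4.98] plate z 79.59 F stand [ 0.14 -0.09] -2.22 T [ 0.043 -0.013  0.038] [-179.99    0.     69.84]
```

No contact so far. I'll keep going.

>>> {"fn": "servo_tool", "kwargs": {
  "moves": [
    [[0,0,0],[0.004,0,0],0],
    [[0,0,0],[0.004,0,0],0],
    [[0,0,0],[0.004,0,0],0],
    [[0,0,0],[0.004,0,0],0],
    [[0,0,0],[0.004,0,0],0],
    [[0,0,0],[0.003,0,0],0],
    [[0,0,0],[0.003,0,0],0],
    [[0,0,0],[0,0,0],0]
  ]
}}

```text
time: 11.2
ee_pos: [0.5296, 0.1367, 0.2052]
tcp_rot: [-180.0, -0.0, 69.8]
wrist_force: [-0.9, -0.7, -2.5]
opening: 0.0154
grasp_force: 49.3
```

```bash
python3 st.py;  python3 - <<'E'
from h import *
p,d=camera("scene");q,_=camera("top")
cv2.imwrite("pics/a2.png",np.vstack([cv2.resize(p[90:180,220:320,::-1],(600,400),interpolation=2),cv2.resize(q[185:245,110:230,::-1],(600,200))])[:600])
E
```

```text
t 11.2 TCP stand xy mm [-0.29 20.87] plate z 79.6 F stand [-0.59 -0.96] -2.51 T [-0.042 -0.03   0.016] [-179.99   -0.     69.83]
```

View pics/a2.png

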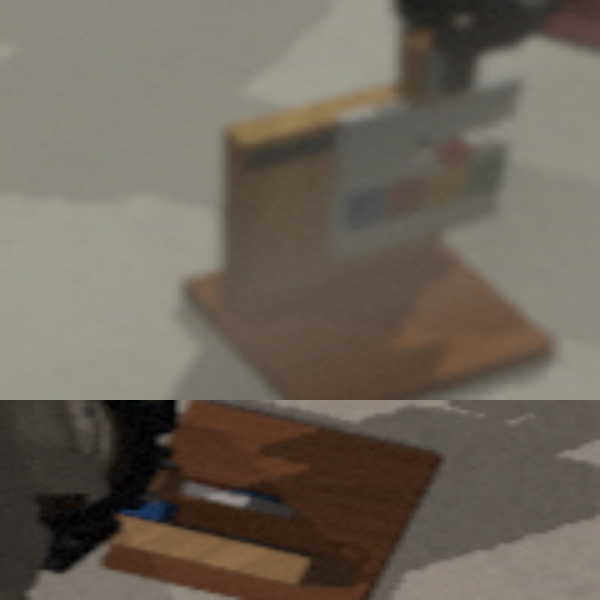

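The red head at (455,150) sits in the slot, with the plate behind it. I'll creep to contact.

>>> {"fn": "servo_tool", "kwargs": {
  "moves": [
    [[0,0,0],[0.002,0,0],0],
    [[0,0,0],[0.002,0,0],0],
    [[0,0,0],[0.001,0,0],0],
    [[0,0,0],[0.001,0,0],0],
    [[0,0,0],[0,0,0],0],
    [[0,0,0],[0,0,0],0]
  ]
}}

```text
time: 11.9
ee_pos: [0.5316, 0.142, 0.2052]
tcp_rot: [-180.0, 0.0, 69.8]
wrist_force: [-0.4, 0.2, -1.6]
opening: 0.0156
grasp_force: 49.4
```

```bash
python3 st.py
```

```text
t 11.9 TCP stand xy mm [-0.26 26.51] plate z 79.65 F stand [-0.42  0.1 ] -1.62 T [ 0.    -0.049 -0.003] [-1.800e+02  1.000e-02  6.981e+01]
```

>>> {"fn": "servo_tool", "kwargs": {
  "moves": [
    [[0,0,0],[0.001,0,0],0],
    [[0,0,0],[0,0,0],0],
    [[0,0,0],[0,0,0],0]
  ]
}}

```text
time: 12.2
ee_pos: [0.532, 0.1429, 0.2053]
tcp_rot: [-180.0, 0.0, 69.8]
wrist_force: [0.5, -0.7, -2.7]
opening: 0.0152
grasp_force: 49.4
```

```bash
python3 st.py
```

```text
t 12.2 TCP stand xy mm [-0.27 27.51] plate z 79.65 F stand [ 0.67 -0.49] -2.73 T [ 0.026  0.012 -0.024] [-180.      0.     69.81]
```

>>> {"fn": "servo_tool", "kwargs": {
  "moves": [
    [[0,0,0],[0.001,0,0],0],
    [[0,0,0],[0,0,0],0]
  ]
}}

```text
time: 12.4
ee_pos: [0.5323, 0.1439, 0.2053]
tcp_rot: [-180.0, 0.0, 69.8]
wrist_force: [-0.0, 0.4, -2.2]
opening: 0.0155
grasp_force: 49.4
```

>>> {"fn": "servo_tool", "kwargs": {
  "moves": [
    [[0,0,0],[0.001,0,0],0],
    [[0,0,0],[0,0,0],0]
  ]
}}

```text
time: 12.6
ee_pos: [0.5327, 0.1449, 0.2053]
tcp_rot: [180.0, -0.0, 69.8]
wrist_force: [-0.8, 0.3, -2.5]
opening: 0.0154
grasp_force: 49.4
```

```bash
python3 st.py
```

```text
t 12.6 TCP stand xy mm [-0.24 29.62] plate z 79.68 F stand [-0.9  -0.02] -2.49 T [0.024 0.01  0.06 ] [180.    -0.    69.81]
```

>>> {"fn": "servo_tool", "kwargs": {
  "moves": [
    [[0,0,0],[0.0007,0,0],0],
    [[0,0,0],[0,0,0],0]
  ]
}}

```text
time: 12.8
ee_pos: [0.5329, 0.1455, 0.2053]
tcp_rot: [-180.0, 0.0, 69.8]
wrist_force: [-0.1, -0.6, -3.0]
opening: 0.0152
grasp_force: 49.4
```

>>> {"fn": "servo_tool", "kwargs": {
  "moves": [
    [[0,0,0],[0.0007,0,0],0],
    [[0,0,0],[0,0,0],0]
  ]
}}

```text
time: 13.0
ee_pos: [0.5332, 0.1462, 0.2053]
tcp_rot: [-180.0, 0.0, 69.8]
wrist_force: [-0.3, -0.4, -3.1]
opening: 0.0155
grasp_force: 49.4
```

>>> {"fn": "servo_tool", "kwargs": {
  "moves": [
    [[0,0,0],[0.0007,0,0],0],
    [[0,0,0],[0,0,0],0]
  ]
}}

```text
time: 13.2
ee_pos: [0.5334, 0.1468, 0.2053]
tcp_rot: [180.0, -0.0, 69.8]
wrist_force: [-0.4, -0.1, -2.7]
opening: 0.0155
grasp_force: 49.4
```

```bash
python3 st.py
```

```text
t 13.2 TCP stand xy mm [-0.24 31.7 ] plate z 79.68 F stand [-0.35 -0.21] -2.73 T [ 0.003  0.049 -0.006] [180.    -0.    69.81]
```

>>> {"fn": "servo_tool", "kwargs": {
  "moves": [
    [[0,0,0],[0.0006,0,0],0],
    [[0,0,0],[0,0,0],0]
  ]
}}

```text
time: 13.4
ee_pos: [0.5335, 0.1471, 0.2053]
tcp_rot: [180.0, 0.0, 69.8]
wrist_force: [-0.4, -2.0, -1.9]
opening: 0.0154
grasp_force: 49.4
```

>>> {"fn": "servo_tool", "kwargs": {
  "moves": [
    [[0,0,0],[0.0006,0,0],0],
    [[0,0,0],[0,0,0],0]
  ]
}}

```text
time: 13.6
ee_pos: [0.5336, 0.1475, 0.2052]
tcp_rot: [-180.0, 0.1, 69.8]
wrist_force: [-1.5, -4.0, -2.4]
opening: 0.0155
grasp_force: 49.5
```

```bash
python3 st.py
```

```text
t 13.6 TCP stand xy mm [-0.25 32.36] plate z 79.63 F stand [ 0.01 -4.29] -2.37 T [-1.086  0.4    0.028] [-1.800e+02  6.000e-02  6.979e+01]
```

Contact at stand y of about 32.1 with about 4 N. I'll back off to centre the notch, then lower.

>>> {"fn": "servo_tool", "kwargs": {
  "moves": [
    [[0,0,0],[-0.001,0,0],0],
    [[0,0,0],[-0.001,0,0],0],
    [[0,0,0],[0,0,0],0],
    [[0,0,0],[0,0,0.002],0],
    [[0,0,0],[0,0,0.002],0],
    [[0,0,0],[0,0,0.002],0],
    [[0,0,0],[0,0,0],0]
  ]
}}

```text
time: 14.3
ee_pos: [0.533, 0.146, 0.1988]
tcp_rot: [-180.0, 0.0, 69.8]
wrist_force: [0.4, -0.9, -1.9]
opening: 0.0151
grasp_force: 49.3
```

```bash
python3 st.py
```

```text
t 14.3 TCP stand xy mm [-0.37 30.81] plate z 73.2 F stand [ 0.71 -0.65] -1.91 T [0.038 0.019 0.063] [-1.7997e+02  1.0000e-02  6.9810e+01]
```

>>> {"fn": "servo_tool", "kwargs": {
  "moves": [
    [[0,0,0],[0,0,0.002],0],
    [[0,0,0],[0,0,0.002],0],
    [[0,0,0],[0,0,0.0015],0],
    [[0,0,0],[0,0,0],0],
    [[0,0,0],[0,0,0],0]
  ]
}}

```text
time: 14.8
ee_pos: [0.5331, 0.146, 0.1938]
tcp_rot: [-180.0, 0.0, 69.8]
wrist_force: [-0.5, 0.1, -2.6]
opening: 0.0157
grasp_force: 49.4
```

```bash
python3 st.py
```

```text
t 14.8 TCP stand xy mm [-0.27 30.81] plate z 68.17 F stand [-0.52 -0.08] -2.6 T [ 0.002 -0.023 -0.011] [-180.      0.     69.81]
```

>>> {"fn": "servo_tool", "kwargs": {
  "moves": [
    [[0,0,0],[0,0,0.0007],0],
    [[0,0,0],[0,0,0],0]
  ]
}}

```text
time: 15.0
ee_pos: [0.5331, 0.146, 0.1931]
tcp_rot: [180.0, -0.0, 69.8]
wrist_force: [-0.3, -1.0, -1.9]
opening: 0.0153
grasp_force: 49.4
```

```bash
python3 st.py
```

```text
t 15.0 TCP stand xy mm [-0.25 30.84] plate z 67.47 F stand [ 0.04 -1.07] -1.89 T [-0.015  0.029 -0.002] [180.    -0.    69.81]
```

>>> {"fn": "servo_tool", "kwargs": {
  "moves": [
    [[0,0,0],[0,0,0.0007],0],
    [[0,0,0],[0,0,0],0]
  ]
}}

```text
time: 15.2
ee_pos: [0.5331, 0.146, 0.1923]
tcp_rot: [-180.0, 0.0, 69.8]
wrist_force: [-0.2, 0.1, -2.1]
opening: 0.0153
grasp_force: 49.4
```

>>> {"fn": "servo_tool", "kwargs": {
  "moves": [
    [[0,0,0],[0,0,0.0005],0],
    [[0,0,0],[0,0,0],0]
  ]
}}

```text
time: 15.4
ee_pos: [0.5331, 0.146, 0.1918]
tcp_rot: [-180.0, 0.0, 69.8]
wrist_force: [0.4, 0.4, -1.3]
opening: 0.0155
grasp_force: 49.4
```

>>> {"fn": "servo_tool", "kwargs": {
  "moves": [
    [[0,0,0],[0,0,0.0005],0],
    [[0,0,0],[0,0,0],0]
  ]
}}

```text
time: 15.6
ee_pos: [0.5331, 0.146, 0.1915]
tcp_rot: [180.0, -0.0, 69.8]
wrist_force: [0.6, 0.3, -0.7]
opening: 0.0151
grasp_force: 49.5
```

```bash
python3 st.py
```

```text
t 15.6 TCP stand xy mm [-0.22 30.84] plate z 65.91 F stand [0.48 0.53] -0.69 T [-0.035  0.006  0.013] [ 1.7999e+02 -1.0000e-02  6.9810e+01]
```

>>> {"fn": "servo_tool", "kwargs": {
  "moves": [
    [[0,0,0],[0,0,0.0004],0],
    [[0,0,0],[0,0,0],0],
    [[0,0,0],[0,0,0],0]
  ]
}}

```text
time: 15.9
ee_pos: [0.5332, 0.146, 0.1914]
tcp_rot: [180.0, -0.0, 69.8]
wrist_force: [0.3, -0.2, 2.0]
opening: 0.0155
grasp_force: 49.9
```

```bash
python3 st.py
```

```text
t 15.9 TCP stand xy mm [-0.17 30.88] plate z 65.76 F stand [ 0.38 -0.04] 2.01 T [-0.062  0.226 -0.011] [ 1.7997e+02 -2.0000e-02  6.9810e+01]
```

>>> {"fn": "servo_tool", "kwargs": {
  "moves": [
    [[0,0,0],[0,0,0],18],
    [[0,0,0],[0,0,0],19],
    [[0,0,0],[0,0,0],20],
    [[0,0,0],[0,0,0],22],
    [[0,0,0],[0,0,0],24],
    [[0,0,0],[0,0,0],28],
    [[0,0,0],[0,0,0],34],
    [[0,0,0],[0,0,0],40],
    [[0,0,0],[0,0,0],46],
    [[0,0,0],[0,0,0],50],
    [[0,0,0],[0,0,0],50],
    [[0,0,0],[0,0,0],50]
  ],
  "force": 20
}}

```text
time: 17.1
ee_pos: [0.5331, 0.1461, 0.191]
tcp_rot: [180.0, -0.0, 69.8]
wrist_force: [0.3, -0.2, 0.1]
opening: 0.0429
grasp_force: 0.0
```

```bash
python3 st.py;  cat > look.py <<'E'
import sys
from h import *
from st import S,A
for c in("top","scene"):
    p,d=camera(c);X=cloud(d,c);Y=X.copy();Y[...,:2]=(X[...,:2]-S)@A
    for n,lo,hi in(("griptop",[-.02,.0,.215],[.02,.06,.24]),("topedge",[-.009,-.03,.172],[.02,.09,.188]),("face low",[-.009,-.03,.09],[.02,.09,.12]),("bottom",[-.009,-.03,.05],[.02,.09,.09])):
        m=((Y>lo)&(Y<hi)).all(2);Z=Y[m]*1000
        print(c,n,len(Z),*([np.percentile(Z,[2,50,98],axis=0).round(1).tolist()] if len(Z) else []))
    if c=="scene": s=cv2.resize(p[80:180,210:330,::-1],(600,400),interpolation=2)
    else: t=cv2.resize(p[185:245,110:230,::-1],(600,200))
cv2.imwrite(sys.argv[1],np.vstack([s,t[:200]]))
E
python3 look.py pics/r1.png
```

```text
t 17.1 TCP stand xy mm [-0.26 30.86] plate z 65.4 F stand [ 0.36 -0.13] 0.14 T [-0.011  0.021 -0.003] [180.    -0.    69.81]
t 17.1 TCP stand xy mm [-0.26 30.86] plate z 65.4 F stand [ 0.36 -0.13] 0.14 T [-0.011  0.021 -0.003] [180.    -0.    69.81]
top griptop 26 [[-12.8, 15.0, 216.7], [1.3, 16.9, 225.6], [9.3, 19.9, 229.4]]
top topedge 49 [[-1.4, -13.0, 177.3], [2.1, 1.3, 181.3], [5.7, 15.6, 184.9]]
top face low 12 [[-1.8, -13.0, 92.5], [4.8, -11.0, 109.1], [8.8, 32.0, 118.0]]
top bottom 7 [[-1.5, -12.9, 68.0], [1.5, -12.1, 78.4], [4.6, -11.8, 86.6]]
scene griptop 54 [[-19.8, 15.2, 215.9], [3.9, 22.6, 224.3], [10.6, 42.9, 227.6]]
scene topedge 93 [[-3.0, -13.8, 172.3], [3.5, 14.9, 179.5], [8.7, 74.9, 186.8]]
scene face low 196 [[-1.6, -13.8, 90.9], [7.4, 25.5, 108.1], [9.9, 70.4, 119.8]]
scene bottom 159 [[0.5, -13.1, 65.9], [3.7, 28.8, 77.9], [6.1, 74.8, 89.5]]
```

View pics/r1.png

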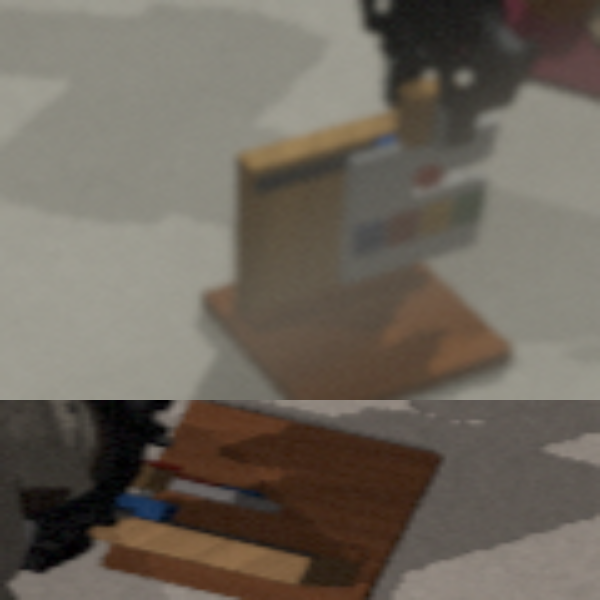

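The plate hangs upright at (415,205) with the red head (428,178) in the notch above the slot, and the fingers are clear. I'll retreat straight up.

>>> {"fn": "servo_tool", "kwargs": {
  "moves": [
    [[0,0,0],[0,0,-0.005],50],
    [[0,0,0],[0,0,-0.01],50],
    [[0,0,0],[0,0,-0.01],50],
    [[0,0,0],[0,0,-0.015],50],
    [[0,0,0],[0,0,-0.02],50],
    [[0,0,0],[0,0,-0.02],50],
    [[0,0,0],[0,0,-0.02],50],
    [[0,0,0],[0,0,-0.02],50],
    [[0,0,0],[0,0,0],50],
    [[0,0,0],[0,0,0],50],
    [[0,0,0],[0,0,0],50]
  ]
}}

```text
time: 18.3
ee_pos: [0.533, 0.146, 0.3103]
tcp_rot: [-180.0, 0.0, 69.8]
wrist_force: [0.5, -0.5, -0.2]
opening: 0.0425
grasp_force: 0.0
```

```bash
python3 look.py pics/r2.png
```

```text
t 18.3 TCP stand xy mm [-0.34 30.78] plate z 184.71 F stand [ 0.59 -0.29] -0.22 T [-0.047  0.006  0.004] [-1.7996e+02  3.0000e-02  6.9810e+01]
top griptop 113 [[-5.2, 15.6, 219.4], [2.3, 29.0, 226.4], [9.7, 45.7, 230.4]]
top topedge 72 [[-1.4, -13.0, 178.1], [2.2, 8.5, 182.4], [5.8, 73.0, 186.4]]
top face low 17 [[-2.0, -13.2, 91.4], [3.5, -12.2, 110.3], [8.8, 31.4, 119.6]]
top bottom 5 [[-1.5, -12.8, 64.1], [1.5, -12.2, 73.2], [4.7, -11.8, 80.0]]
scene griptop 82 [[-4.5, 13.6, 215.3], [5.8, 28.9, 223.6], [10.6, 44.4, 227.1]]
scene topedge 128 [[-3.5, -13.6, 172.3], [4.0, 24.6, 179.2], [9.1, 75.1, 186.7]]
scene face low 187 [[-2.4, -13.1, 91.0], [7.4, 24.0, 107.5], [10.2, 71.1, 119.3]]
scene bottom 160 [[-0.1, -13.1, 65.3], [3.8, 26.2, 77.6], [6.3, 74.1, 89.8]]
```

View pics/r2.png

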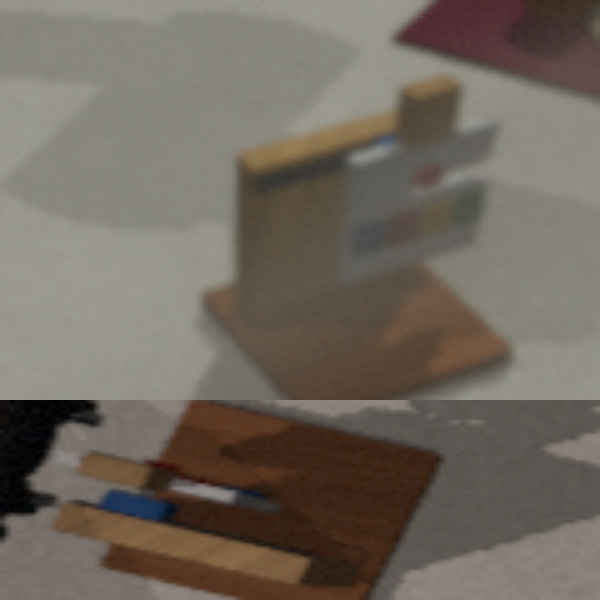

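The plate hangs upright and still, with the pin in the notch and the robot clear of everything.

```bash
python3 -c "from workcell import job_done; print(job_done())"
```

```text
the job is handed in; nothing more can be done
None
```

The smaller glaze plate hangs upright and still on the red-headed pin with the pin home in the notch; contact with the stand stayed at about 4 N in the readings, the bystanders were left alone, and the job was handed in at about 18.4 s.

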